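# Sort the balance-weight canisters by heft

## Task

Two plain aluminium canisters stand on the bench among other pots; each may be empty or hold a steel centrifuge balance weight (both, one or neither may be loaded), and only the heft tells: loaded about half a kilo, empty little over a hundred grams. Lift each to judge its weight, then stand it in the rectangular steel tray if it is loaded, or in the round steel dish, for washing, if it is empty. Set the canisters down upright on the floor of the tray or dish; do not drop them.

Things in the scene. Friction and masses are not known exactly. Their poses are not given: they have to be found in the camera images.
- canister_a_center (a point): canister A, plain aluminium cylinder, 52 mm across, 80 mm tall, upright, flat lid of the same width with a thin dark seam below it. This point: its centre, 40 mm above its underside; z up its axis. Weighs 0.11 to 0.15 kg empty, 0.45 to 0.60 kg loaded; which changes at each start and does not show. An amber necked bottle and a squat white jar (not to be sorted) may stand 105 mm away, centre to centre.
- canister_b_center (a point): canister B, plain aluminium cylinder, 52 mm across, 80 mm tall, upright, flat lid of the same width with a thin dark seam below it. This point: its centre, 40 mm above its underside; z up its axis. Weighs 0.11 to 0.15 kg empty, 0.45 to 0.60 kg loaded; which changes at each start and does not show. An amber necked bottle and a squat white jar (not to be sorted) may stand 105 mm away, centre to centre.
- tray: the rectangular open steel tray for loaded canisters, fixed to the bench: 190 mm long (its x axis), 130 mm wide (its y axis), walls 20 mm high and 4 mm thick, inner floor 4 mm above the bench. Origin: centre of its underside. Both canisters fit in it side by side along its length.
- dish: the round open steel dish for empty canisters, fixed to the bench: 186 mm across at the rim, 176 mm at the foot, wall 20 mm high and 4 mm thick, flat inner floor 168 mm across, 4 mm above the bench. Origin: centre of its underside. Both canisters fit in it side by side. Tray and dish stand one on each side of the bench, and may be swapped.
There are look-alikes about, which are no part of the job. What is shaped like the tray but turquoise is not meant.

How it is judged:
By the outcome, as a careful person would: the job done as asked, in the order asked, and still so for the second after the job is handed in, with the robot touching nothing.
It also fails if it takes over 64 s, if anything falls off the work surface, if the arm or the gripper's body presses on something with over 40 N, if the wrist force passes 120 N, or if a joint passes its speed limit or range.

## Robot

A 7-joint arm with a two-finger parallel gripper is mounted at the origin on the work surface. World frame = base frame: x ahead of the robot, y to its left, z up, the work surface at z = 0. Lengths are in m, angles in rad, forces in N, time in s.
With the tool pointing down it reaches from about 0.35 to 0.9 m from the base axis. Payload 8.1 kg.
Tool frame: the origin (TCP) lies on the centre line of the jaws, within the pads' length; the fingertips stand 17 mm ahead of it and the grasp point (between the pads) lies 2 mm behind it; z points along the fingers, y is the direction in which the jaws open and shut (so a half turn about z gives the same grasp; the last joint's range is limited). The gripper opens to 92 mm and grips with 3 to 60 N. Pads are 19 mm wide; open, the fingers measure 130 mm over their backs; the gripper's body (75 mm by 190 mm) begins 47 mm behind the grasp point.
Start: joints at [1.054, 0.434, 0.025, 1.573, -0.012, 1.134, -0.075], TCP at [0.251, -0.572, 0.244] pointing down, gripper open.
Joint ranges: [-2.62, 2.62], [-0.44, 2.09], [-1.27, 1.32], [0.08, 2.57], [-1.32, 4.46], [0.12, 2], [-2.74, 2.74]. Speed limits (rad/s): [2.22, 2.22, 3.01, 3.01, 3.14, 3.14, 3.14].

## Interface

Orientations are given as a rotation vector (axis times angle).
In Python, from cell import arm, imaging, job gives the robot as it stands.
- The arm moves only by the tool jog_arm, never from a script. Its argument "moves" is a list of rows, each an object with "fingers": the closure, from -1 (fully open) to 1 (shut); "xyz": the shift along the tool's x, y, z in cm, a list of three; "angular": the turn, a rotation vector about the tool's x, y, z in rad, a list of three. In form: [{"fingers": fingers, "xyz": [dx, dy, dz], "angular": [ax, ay, az]}, ...]. A call has 1 to 12 rows; each row is the pose to reach, as a shift and turn from the pose commanded when the call began, along the tool's axes at that moment; what a row does not reach only later rows make up. A row lasts 1/8 s, in which the tool goes at most 62.5 mm and 10.7 degrees, less where a joint would pass 70% of its speed; a pose out of reach is approached as far as the arm can. A call with a gripper value outside its range is refused whole. The fingers move at their own pace and stop on an object; "grip_force" is the grip in N (left out, the last holds). Time passes only in rows, so rows that repeat a pose let the fingers close. It gives the time, the measured TCP pose, the force and the opening at its end, in the units of the state.
- arm.observe(): the state, without advancing time (a new reading comes with each control period).
- imaging.get_image(name): name is "scene" or "top" or "wrist"; returns the picture (420x560x3 uint8, red, green, blue); there is no depth.
- imaging.camera_params(name): a dict with "fx", "fy", "cx", "cy" (pixels), "rvec" (rotation vector, rad) and "tvec" (3), from world to camera coordinates, as OpenCV has them; the wrist camera has in their place "hand_eye" (4x4, takes a point from camera to tool coordinates, whose origin is the TCP and whose axes are the flange's). Camera axes: x right, y down, z forward; pixel columns grow to the right and rows downward; lengths in m; the calibration is good to about 2 mm. A picture is of the moment at which its call begins: read the wrist's pose just before it. camera_params takes no time and is no camera call.
- job.sign_off(): hands the job in, once; it reports no verdict.
The state is a dict: "clock": time; "joints": joint angles; "dq": joint speeds; "joint_efforts": joint torques, N m; "position": TCP position; "ee_rot": TCP orientation; "force": force on the tool from outside, world axes, zero at the start; "ft_torque": the same for the moment, N m; "width": opening from 0.0 (shut) to 1.0 (fully open).
Only numpy, scipy, OpenCV 4.12 (cv2) and the standard library are available. Lean on these libraries where they do the work, as an engineer would, in place of code of your own. Each camera call takes 0.05 s, during which the arm holds its last target. There are 200 camera calls.

## Working session

There is one attempt and no reset: what is moved stays moved. The work goes in short steps, Python scripts to look and compute and a tool call to move; the robot and the scene stay as the last step left them, time stands still between calls to the robot, and variables do not carry over. Pictures are saved under pics/ and viewed, about 8 in all and at most 12, crops included, and the job is handed in when it is done.

Besides the shell and the picture viewer there is one more tool, called as name(argument=value, ...) on one line, values as JSON. jog_arm: Moves the arm, as the interface text tells. Its arguments: {"type":"object","properties":{"moves":{"type":"array"},"grip_force":{"type":"number"}},"required":["moves"]}

```bash
mkdir -p pics; python3 - <<'E'
from cell import arm, imaging, job
import cv2
for n in ("top","scene"):
    cv2.imwrite(f"pics/{n}0.png",imaging.get_image(n)[:,:,::-1]); print({k:v for k,v in imaging.camera_params(n).items()})
print(imaging.camera_params("wrist"))
s=arm.observe();print(s)
E
```

```text
{'fx': 505.45917661245227, 'fy': 505.45917661245227, 'cx': 267.2707504805062, 'cy': 211.00056052739703, 'rvec': array([ 2.19976679, -2.1541652 ,  0.10402442]), 'tvec': array([-0.1370102 ,  0.40834184,  1.56507831])}
{'fx': 459.2783940754308, 'fy': 459.2783940754308, 'cx': 275.028807763118, 'cy': 207.03076385516738, 'rvec': array([ 1.52782774,  1.9515097 , -0.85828158]), 'tvec': array([ 0.23996033, -0.19232263,  1.55567476])}
{'fx': 345.6364280069368, 'fy': 345.6364280069368, 'cx': 270.27620286341795, 'cy': 209.24871012736432, 'hand_eye': array([[-1.76748259e-03, -9.66540271e-01, -2.56508833e-01,
         6.87039481e-02],
       [ 9.99997522e-01, -2.05556309e-03,  8.54965887e-04,
        -9.56562569e-04],
       [-1.35362905e-03, -2.56506686e-01,  9.66541508e-01,
        -1.40982050e-01],
       [ 0.00000000e+00,  0.00000000e+00,  0.00000000e+00,
         1.00000000e+00]])}
{'clock': 0.1, 'joints': array([ 1.05440361,  0.43515518,  0.02497297,  1.57400879, -0.01160797,
        1.13395194, -0.07506113]), 'dq': array([ 1.49036509e-05, -7.95232209e-04,  1.40449428e-03, -1.90166808e-03,
       -3.66290740e-05, -2.87780566e-04,  3.64051105e-04]), 'joint_efforts': array([ 2.35985215e-03, -6.69127965e+01,  9.87686925e-01, -3.15145683e+01,
       -6.04945282e-02,  3.74266924e-02,  3.68035194e-05]), 'position': array([ 0.25109071, -0.5718849 ,  0.2430212 ]), 'ee_rot': array([-3.07331195e+00, -6.45034431e-01,  6.25274601e-04]), 'force': array([0.27634424, 1.00684367, 0.7773933 ]), 'ft_torque': array([0.05055335, 0.00149867, 0.01409037]), 'width': 1.000064588767719}
```

View pics/top0.png

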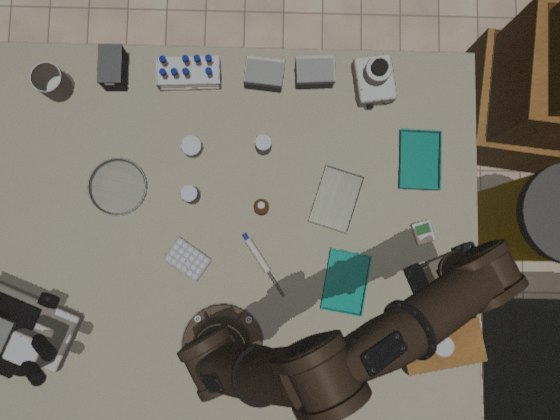

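View pics/scene0.png

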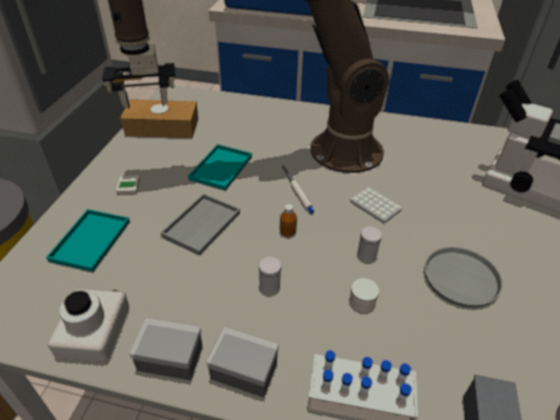

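The top view shows the dish at (118,187), the steel tray at (336,199), canisters at (263,143) and (189,194), the white jar at (191,146) and the amber bottle at (261,206). The scene view agrees, with canisters at (270,275) and (370,244). Next I measure their positions.

```bash
cat > h.py <<'E'
import numpy as np, cv2
from cell import arm, imaging, job
from scipy.spatial.transform import Rotation as R
def ray(n,uv,z):
    p=imaging.camera_params(n)
    if n=="wrist":
        s=arm.observe(); T=np.eye(4);T[:3,:3]=R.from_rotvec(s["ee_rot"]).as_matrix();T[:3,3]=s["position"]
        M=T@p["hand_eye"]; A=M[:3,:3]; c=M[:3,3]
    else:
        A=cv2.Rodrigues(p["rvec"])[0].T; c=-A@p["tvec"]
    d=A@np.array([(uv[0]-p["cx"])/p["fx"],(uv[1]-p["cy"])/p["fy"],1])
    return c+d*(z-c[2])/d[2]
def totool(v): # world vector to tool, cm
    return R.from_rotvec(arm.observe()["ee_rot"]).inv().apply(v)*100
E
python3 - <<'E'
from h import *
im=cv2.imread("pics/top0.png")
a=cv2.resize(im[110:250,80:380],None,fx=2.6,fy=2.6,interpolation=cv2.INTER_CUBIC)
cv2.imwrite("pics/crop.png",a)
g=cv2.cvtColor(im,cv2.COLOR_BGR2GRAY)
for th in (165,180,195,210):
    m=(g>th).astype(np.uint8)
    n,l,st,c=cv2.connectedComponentsWithStats(m)
    for i in range(1,n):
        if st[i,4]>60 and 80<c[i][0]<380 and 110<c[i][1]<250: print(th,st[i],c[i].round(1),ray("top",c[i],.08).round(4))
print("dish",ray("top",(118,187),.02),"tray",ray("top",(336,199),.02))
E
```

```text
165 [256 135  15  14 123] [262.4 141.6] [ 0.6179 -0.1089  0.08  ]
165 [182 136  18  18 210] [190.4 144.8] [0.6029 0.11   0.08  ]
165 [181 186  15  15 141] [188.  192.6] [0.4563 0.1122 0.08  ]
dish [0.47674809 0.34176883 0.02      ] tray [ 0.45344165 -0.34346582  0.02      ]
```

View pics/crop.png

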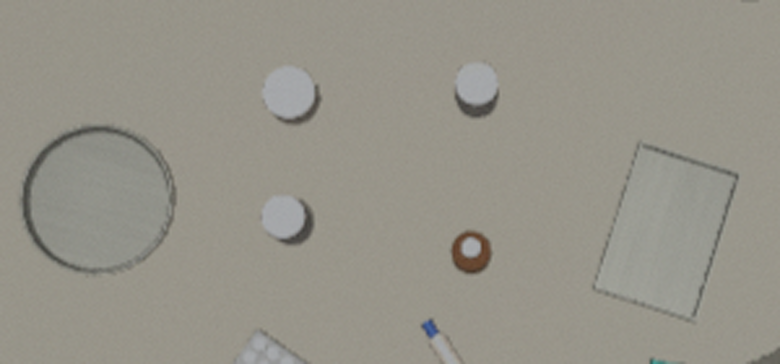

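```bash
cat >> h.py <<'E'
P1=ray("top",(263.1,142.3),.08);P2=ray("top",(189.2,193.5),.08)
cr=lambda u,v:(u/2.6+80-.3,v/2.6+110-.3)
TC=[ray("top",cr(*c),.02) for c in((640,144),(738,175),(694,320),(595,290))]
TRAY=np.mean(TC,0); DISH=ray("top",cr(99,199),.02)
E
python3 - <<'E'
from h import *
print(P1,P2,TRAY,DISH,TC)
for uv in((270,264),(370,234)): print(ray("scene",uv,.08))
s=arm.observe();print(R.from_rotvec(s["ee_rot"]).as_matrix().round(4))
t=P1.copy();t[2]=.2;print(totool(t-s["position"]))
E
```

```text
[ 0.61565249 -0.11112995  0.08      ] [0.45360665 0.10857454 0.08      ] [ 0.45383932 -0.34399778  0.02      ] [0.47914313 0.34258248 0.02      ] [array([ 0.56060815, -0.31048654,  0.02      ]), array([ 0.52511035, -0.42982169,  0.02      ]), array([ 0.34802049, -0.3775379 ,  0.02      ]), array([ 0.3816183 , -0.25814498,  0.02      ])]
[ 0.62192168 -0.10995654  0.08      ]
[0.46513786 0.10827224 0.08      ]
[[ 9.156e-01  4.021e-01 -7.000e-04]
 [ 4.021e-01 -9.156e-01  1.200e-03]
 [-1.000e-04 -1.400e-03 -1.000e+00]]
[ 51.90521589 -27.52416237   4.33375375]
```

jog_arm(moves=[{"fingers":-1,"xyz":[51.9,-27.5,4.3],"angular":[0,0,0]},{"fingers":-1,"xyz":[51.9,-27.5,4.3],"angular":[0,0,0]},{"fingers":-1,"xyz":[51.9,-27.5,4.3],"angular":[0,0,0]},{"fingers":-1,"xyz":[51.9,-27.5,4.3],"angular":[0,0,0]},{"fingers":-1,"xyz":[51.9,-27.5,4.3],"angular":[0,0,0]},{"fingers":-1,"xyz":[51.9,-27.5,4.3],"angular":[0,0,0]},{"fingers":-1,"xyz":[51.9,-27.5,4.3],"angular":[0,0,0]},{"fingers":-1,"xyz":[51.9,-27.5,4.3],"angular":[0,0,0]},{"fingers":-1,"xyz":[51.9,-27.5,4.3],"angular":[0,0,0]},{"fingers":-1,"xyz":[51.9,-27.5,4.3],"angular":[0,0,0]},{"fingers":-1,"xyz":[51.9,-27.5,4.3],"angular":[0,0,0]},{"fingers":-1,"xyz":[51.9,-27.5,4.3],"angular":[0,0,0]}])

```text
clock: 1.6
position: [0.6153, -0.1129, 0.2003]
ee_rot: [3.074, 0.644, -0.002]
force: [-0.4, -0.5, -0.1]
width: 1.004
```

```bash
python3 - <<'E'
from h import *
s=arm.observe();print(s["clock"],s["position"],s["joints"])
cv2.imwrite("pics/w1.png",imaging.get_image("wrist")[:,:,::-1])
p=imaging.camera_params("wrist");T=np.eye(4);T[:3,:3]=R.from_rotvec(s["ee_rot"]).as_matrix();T[:3,3]=s["position"]
q=np.linalg.inv(T@p["hand_eye"])@np.append(P1,1);print(q[:2]/q[2]*p["fx"]+[p["cx"],p["cy"]])
E
```

```text
1.6 [ 0.61526798 -0.11289513  0.20032987] [ 0.19292102  0.47953005 -0.14250248  1.61524477  0.07642234  1.05333238
 -1.12957567]
[269.29178527 206.93392558]
```

View pics/w1.png

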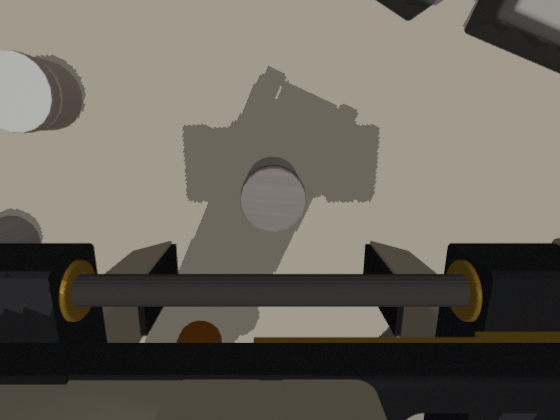

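The wrist view shows the lid centred at (273,199), between the jaws, about 8 px from the prediction. I use it to correct the position.

```bash
python3 - <<'E'
from h import *
t=ray("wrist",(273,199),.08);print(t);t[2]=.05
print(totool(t-arm.observe()["position"]))
E
```

```text
[ 0.62252564 -0.11177948  0.08      ]
[ 0.75616668  0.13910758 15.05349483]
```

jog_arm(moves=[{"fingers":-1,"xyz":[0.8,0.1,2],"angular":[0,0,0]},{"fingers":-1,"xyz":[0.8,0.1,6],"angular":[0,0,0]},{"fingers":-1,"xyz":[0.8,0.1,10],"angular":[0,0,0]},{"fingers":-1,"xyz":[0.8,0.1,13],"angular":[0,0,0]},{"fingers":-1,"xyz":[0.8,0.1,15],"angular":[0,0,0]},{"fingers":-1,"xyz":[0.8,0.1,15],"angular":[0,0,0]},{"fingers":1,"xyz":[0.8,0.1,15],"angular":[0,0,0]},{"fingers":1,"xyz":[0.8,0.1,15],"angular":[0,0,0]},{"fingers":1,"xyz":[0.8,0.1,15],"angular":[0,0,0]},{"fingers":1,"xyz":[0.8,0.1,15],"angular":[0,0,0]},{"fingers":1,"xyz":[0.8,0.1,15],"angular":[0,0,0]},{"fingers":1,"xyz":[0.8,0.1,15],"angular":[0,0,0]}], grip_force=25)

```text
clock: 3.15
position: [0.6239, -0.1096, 0.051]
ee_rot: [3.074, 0.645, 0.001]
force: [0.2, -0.5, 3.7]
width: 0.559
```

jog_arm(moves=[{"fingers":1,"xyz":[0,0,0],"angular":[0,0,0]},{"fingers":1,"xyz":[0,0,-2],"angular":[0,0,0]},{"fingers":1,"xyz":[0,0,-4],"angular":[0,0,0]},{"fingers":1,"xyz":[0,0,-7],"angular":[0,0,0]},{"fingers":1,"xyz":[0,0,-9],"angular":[0,0,0]},{"fingers":1,"xyz":[0,0,-10],"angular":[0,0,0]},{"fingers":1,"xyz":[0,0,-10],"angular":[0,0,0]},{"fingers":1,"xyz":[0,0,-10],"angular":[0,0,0]},{"fingers":1,"xyz":[0,0,-10],"angular":[0,0,0]},{"fingers":1,"xyz":[0,0,-10],"angular":[0,0,0]}])

```text
clock: 4.4
position: [0.6234, -0.1095, 0.1501]
ee_rot: [-3.074, -0.645, 0.001]
force: [-0.1, 0.4, -1.6]
width: 0.56
```

```bash
python3 - <<'E'
from h import *
for i in range(6):
    s=arm.observe();imaging.get_image("top");print(s["clock"],s["force"].round(2),s["ft_torque"].round(3),s["width"]*92,s["position"])
E
```

```text
4.4 [-0.07  0.42 -1.57] [ 0.002  0.027 -0.008] 51.516772065178266 [ 0.62342579 -0.10948946  0.15013133]
4.45 [-0.53 -0.71 -1.07] [ 0.034 -0.04   0.05 ] 51.34164092714951 [ 0.62348448 -0.10949801  0.15026562]
4.5 [-0.33 -1.04 -1.71] [-0.014  0.035  0.002] 50.94818758105765 [ 0.6235805  -0.10953385  0.15044485]
4.55 [-0.46  0.64 -0.96] [ 0.022 -0.026  0.016] 51.34202322864675 [ 0.62361757 -0.10954443  0.15054355]
4.6 [ 0.08  0.54 -0.82] [ 0.014 -0.019 -0.013] 51.43203766221903 [ 0.62366742 -0.10952923  0.15062304]
4.65 [ 0.13  0.62 -1.65] [-0.034 -0.024 -0.013] 51.43533720741192 [ 0.62367788 -0.1095089   0.15068782]
```

Force on the tool averages −1.3 N, about 0.13 kg, and the width shows the canister is held. It is empty, so it goes in the dish.

```bash
python3 - <<'E'
from h import *
s=arm.observe()
print(DISH,ray("scene",(463,276),.02),TRAY,ray("scene",(201,223),.02))
t=DISH+np.array([.916,.402,0])*.038+[.004,0,0];t[2]=s["position"][2]
print(t,totool(t-s["position"]))
E
```

```text
[0.47914313 0.34258248 0.02      ] [0.49266597 0.34645168 0.02      ] [ 0.45383932 -0.34399778  0.02      ] [ 0.47464198 -0.34071066  0.02      ]
[0.51795113 0.35785848 0.15070513] [ 9.10891794e+00 -4.70450093e+01 -8.10589557e-04]
```

jog_arm(moves=[{"fingers":1,"xyz":[0.5,-2,0],"angular":[0,0,0]},{"fingers":1,"xyz":[1,-6,0],"angular":[0,0,0]},{"fingers":1,"xyz":[2,-11,0],"angular":[0,0,0]},{"fingers":1,"xyz":[3,-16,0],"angular":[0,0,0]},{"fingers":1,"xyz":[4,-21,0],"angular":[0,0,0]},{"fingers":1,"xyz":[5,-26,0],"angular":[0,0,0]},{"fingers":1,"xyz":[6,-31,0],"angular":[0,0,0]},{"fingers":1,"xyz":[7,-36,0],"angular":[0,0,0]},{"fingers":1,"xyz":[8,-41,0],"angular":[0,0,0]},{"fingers":1,"xyz":[8.6,-45,0],"angular":[0,0,0]},{"fingers":1,"xyz":[9.1,-47,0],"angular":[0,0,0]},{"fingers":1,"xyz":[9.1,-47,0],"angular":[0,0,0]}])

```text
clock: 6.2
position: [0.517, 0.359, 0.1506]
ee_rot: [-3.073, -0.649, 0.0]
force: [0.7, -0.1, -0.6]
width: 0.557
```

```bash
python3 - <<'E'
from h import *
s=arm.observe();print(s["clock"],s["position"],s["joints"][6])
cv2.imwrite("pics/w2.png",imaging.get_image("wrist")[:,:,::-1])
E
```

```text
6.2 [0.51704371 0.3590015  0.1506365 ] -1.9551454570686932
```

View pics/w2.png

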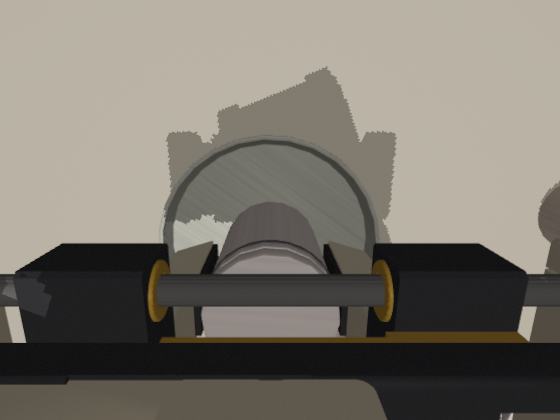

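The wrist view shows the held can over the dish, with the far rim at (270,136) and the sides near x=160 and 380.

```bash
python3 - <<'E'
from h import *
s=arm.observe()
tl=lambda uv:totool(ray("wrist",uv,.02)-s["position"]).round(2)
for uv in((270,136),(160,235),(380,235)): print(uv,tl(uv))
f=totool(ray("wrist",(270,136),.02)-s["position"])
c=np.array([f[0]-9.3,(tl((160,235))[1]+tl((380,235))[1])/2,0]);print(c, s["position"]+R.from_rotvec(s["ee_rot"]).apply(c/100))
E
```

```text
(270, 136) [ 5.5  -0.08 13.05]
(160, 235) [-2.52 -9.21 13.05]
(380, 235) [-2.57  9.03 13.06]
[-3.80394499 -0.09        0.        ] [0.4828501  0.34236532 0.15054184]
```

jog_arm(moves=[{"fingers":1,"xyz":[0,0,2],"angular":[0,0,0]},{"fingers":1,"xyz":[0,0,4.5],"angular":[0,0,0]},{"fingers":1,"xyz":[0,0,7],"angular":[0,0,0]},{"fingers":1,"xyz":[0,0,8.5],"angular":[0,0,0]},{"fingers":1,"xyz":[0,0,9.2],"angular":[0,0,0]},{"fingers":1,"xyz":[0,0,9.3],"angular":[0,0,0]},{"fingers":1,"xyz":[0,0,9.4],"angular":[0,0,0]},{"fingers":1,"xyz":[0,0,9.5],"angular":[0,0,0]},{"fingers":1,"xyz":[0,0,9.5],"angular":[0,0,0]},{"fingers":1,"xyz":[0,0,9.5],"angular":[0,0,0]}])

```text
clock: 7.5
position: [0.5181, 0.3575, 0.0559]
ee_rot: [-3.075, -0.645, -0.0]
force: [-0.4, 1.1, -2.3]
width: 0.556
```

```bash
python3 - <<'E'
from h import *
for i in range(3):
    s=arm.observe();imaging.get_image("top");print(s["clock"],s["force"].round(2),s["position"])
E
```

```text
7.5 [-0.41  1.08 -2.29] [0.51811052 0.35746481 0.05587886]
7.55 [-0.4   0.21 -1.72] [0.51811414 0.35747033 0.05585906]
7.6 [-0.07 -0.31 -0.94] [0.51807403 0.35746216 0.05581489]
```

Not yet touching the dish floor, so I lower it a little more.

jog_arm(moves=[{"fingers":1,"xyz":[0,0,0.05],"angular":[0,0,0]},{"fingers":1,"xyz":[0,0,0.1],"angular":[0,0,0]},{"fingers":1,"xyz":[0,0,0.1],"angular":[0,0,0]},{"fingers":1,"xyz":[0,0,0.1],"angular":[0,0,0]}])

```text
clock: 8.15
position: [0.5181, 0.3574, 0.055]
ee_rot: [-3.075, -0.645, -0.0]
force: [-1.5, -1.9, 5.5]
width: 0.558
```

```bash
python3 - <<'E'
from h import *
for i in range(3):
    s=arm.observe();imaging.get_image("top");print(s["clock"],s["force"].round(2),s["position"])
E
```

```text
8.15 [-1.48 -1.88  5.5 ] [0.51812053 0.35744844 0.05501943]
8.2 [-1.41 -1.74  5.95] [0.51815893 0.357424   0.055011  ]
8.25 [-1.18 -1.53  4.9 ] [0.51810452 0.35742563 0.0550096 ]
```

It has touched down with about 5 N. I release, rise and go over the second canister.

jog_arm(moves=[{"fingers":-1,"xyz":[0,0,0],"angular":[0,0,0]},{"fingers":-1,"xyz":[0,0,0],"angular":[0,0,0]},{"fingers":-1,"xyz":[0,0,0],"angular":[0,0,0]},{"fingers":-1,"xyz":[0,0,0],"angular":[0,0,0]},{"fingers":-1,"xyz":[0,0,-2],"angular":[0,0,0]},{"fingers":-1,"xyz":[0,0,-6],"angular":[0,0,0]},{"fingers":-1,"xyz":[0,0,-11],"angular":[0,0,0]},{"fingers":-1,"xyz":[0,0,-14.5],"angular":[0,0,0]}])

```text
clock: 9.3
position: [0.5184, 0.3578, 0.2021]
ee_rot: [-3.074, -0.645, -0.003]
force: [0.8, 0.1, 0.1]
width: 1.002
```

jog_arm(moves=[{"fingers":-1,"xyz":[-4,5,0],"angular":[0,0,0]},{"fingers":-1,"xyz":[-7,9,0],"angular":[0,0,0]},{"fingers":-1,"xyz":[-10,13,0],"angular":[0,0,0]},{"fingers":-1,"xyz":[-13,17,0],"angular":[0,0,0]},{"fingers":-1,"xyz":[-15.2,20.5,0],"angular":[0,0,0]},{"fingers":-1,"xyz":[-15.2,20.5,0],"angular":[0,0,0]},{"fingers":-1,"xyz":[-15.2,20.5,0],"angular":[0,0,0]}])

```text
clock: 10.18
position: [0.4615, 0.1093, 0.2]
ee_rot: [-3.074, -0.645, -0.001]
force: [0.3, 0.5, -0.3]
width: 1.0
```

```bash
python3 - <<'E'
from h import *
s=arm.observe();print(s["clock"],s["position"],s["joints"][6])
a=imaging.get_image("wrist")[:,:,::-1];b=imaging.get_image("top")[90:280,60:380,::-1]
cv2.imwrite("pics/w3.png",np.vstack([cv2.resize(a,(420,315)),cv2.resize(b,(420,249))]))
E
```

```text
10.175 [0.46151774 0.10925957 0.19995447] -1.5605881704836884
```

View pics/w3.png

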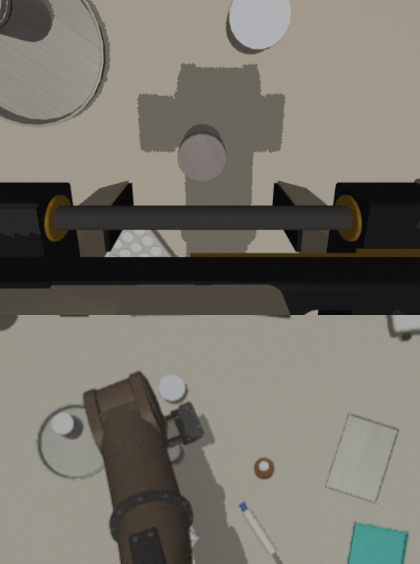

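The first canister stands upright in the dish. The second lid is at (269.5,208) full-scale, so the jaws are already centred on it. I descend.

jog_arm(moves=[{"fingers":-1,"xyz":[0,0,2],"angular":[0,0,0]},{"fingers":-1,"xyz":[0,0,6],"angular":[0,0,0]},{"fingers":-1,"xyz":[0,0,10],"angular":[0,0,0]},{"fingers":-1,"xyz":[0,0,13],"angular":[0,0,0]},{"fingers":-1,"xyz":[0,0,15],"angular":[0,0,0]},{"fingers":-1,"xyz":[0,0,15],"angular":[0,0,0]},{"fingers":1,"xyz":[0,0,15],"angular":[0,0,0]},{"fingers":1,"xyz":[0,0,15],"angular":[0,0,0]},{"fingers":1,"xyz":[0,0,15],"angular":[0,0,0]},{"fingers":1,"xyz":[0,0,15],"angular":[0,0,0]},{"fingers":1,"xyz":[0,0,15],"angular":[0,0,0]},{"fingers":1,"xyz":[0,0,15],"angular":[0,0,0]}], grip_force=25)

```text
clock: 11.78
position: [0.4615, 0.1089, 0.05]
ee_rot: [-3.074, -0.646, -0.001]
force: [-0.8, 2.8, 5.3]
width: 0.569
```

jog_arm(moves=[{"fingers":1,"xyz":[0,0,0],"angular":[0,0,0]},{"fingers":1,"xyz":[0,0,-2],"angular":[0,0,0]},{"fingers":1,"xyz":[0,0,-4],"angular":[0,0,0]},{"fingers":1,"xyz":[0,0,-7],"angular":[0,0,0]},{"fingers":1,"xyz":[0,0,-9],"angular":[0,0,0]},{"fingers":1,"xyz":[0,0,-10],"angular":[0,0,0]},{"fingers":1,"xyz":[0,0,-10],"angular":[0,0,0]},{"fingers":1,"xyz":[0,0,-10],"angular":[0,0,0]},{"fingers":1,"xyz":[0,0,-10],"angular":[0,0,0]},{"fingers":1,"xyz":[0,0,-10],"angular":[0,0,0]}])

```text
clock: 13.02
position: [0.461, 0.1085, 0.1492]
ee_rot: [3.074, 0.645, -0.002]
force: [0.2, -0.3, -5.8]
width: 0.565
```

```bash
python3 - <<'E'
from h import *
for i in range(6):
    s=arm.observe();imaging.get_image("top");print(s["clock"],s["force"].round(2),s["width"]*92,s["position"])
for d,n in((DISH+[.004,0,0]-.038*np.array([.916,.402,0]),"dish"),(TRAY+[.006,0,0],"tray")):
    d[2]=s["position"][2];print(n,d,totool(d-s["position"]))
E
```

```text
13.025 [ 0.18 -0.3  -5.85] 52.017698584286734 [0.46101991 0.10850639 0.14921835]
13.075 [ 0.12 -0.58 -5.43] 52.611216191966534 [0.46112082 0.10855788 0.14935785]
13.125 [ 0.39  0.46 -4.17] 51.86515469236807 [0.46116965 0.10858548 0.14945772]
13.175 [-0.54  0.31 -5.28] 52.024305631527845 [0.46123795 0.10856096 0.14955367]
13.225 [-0.92 -0.98 -5.32] 52.009597331160144 [0.46123391 0.10860011 0.14959073]
13.275 [-0.63  0.16 -4.45] 51.914086413807624 [0.46124811 0.10858178 0.14964854]
dish [0.44833513 0.32730648 0.14964854] [ 7.61085223e+00 -2.05462239e+01 -8.13930159e-04]
tray [ 0.45983932 -0.34399778  0.14964854] [-1.83236668e+01  4.13829150e+01  1.94271342e-03]
```

Force averages −5.1 N, about 0.52 kg. This one is loaded, so it goes to the tray, carried higher to clear the bottle.

jog_arm(moves=[{"fingers":1,"xyz":[0,0,-2],"angular":[0,0,0]},{"fingers":1,"xyz":[0,0,-5],"angular":[0,0,0]},{"fingers":1,"xyz":[0,0,-8],"angular":[0,0,0]},{"fingers":1,"xyz":[-0.9,2,-9],"angular":[0,0,0]},{"fingers":1,"xyz":[-2.7,6,-9],"angular":[0,0,0]},{"fingers":1,"xyz":[-4.9,11,-9],"angular":[0,0,0]},{"fingers":1,"xyz":[-7.1,16,-9],"angular":[0,0,0]},{"fingers":1,"xyz":[-9.3,21,-9],"angular":[0,0,0]},{"fingers":1,"xyz":[-11.5,26,-9],"angular":[0,0,0]},{"fingers":1,"xyz":[-13.3,30,-9],"angular":[0,0,0]},{"fingers":1,"xyz":[-14.6,33,-9],"angular":[0,0,0]},{"fingers":1,"xyz":[-15.5,35,-9],"angular":[0,0,0]}])

```text
clock: 14.82
position: [0.4596, -0.2761, 0.2396]
ee_rot: [3.075, 0.642, -0.001]
force: [1.0, 0.1, -4.3]
width: 0.564
```

jog_arm(moves=[{"fingers":1,"xyz":[-1,2,0],"angular":[0,0,0]},{"fingers":1,"xyz":[-2,4.5,1],"angular":[0,0,0]},{"fingers":1,"xyz":[-2.8,6.4,3],"angular":[0,0,0]},{"fingers":1,"xyz":[-2.8,6.4,6],"angular":[0,0,0]},{"fingers":1,"xyz":[-2.8,6.4,9],"angular":[0,0,0]},{"fingers":1,"xyz":[-2.8,6.4,9],"angular":[0,0,0]}])

```text
clock: 15.58
position: [0.4586, -0.343, 0.1476]
ee_rot: [-3.071, -0.645, 0.006]
force: [-0.1, -0.1, -4.2]
width: 0.565
```

```bash
python3 - <<'E'
from h import *
s=arm.observe();print(s["clock"],s["position"],s["joints"][6],s["width"]*92)
cv2.imwrite("pics/w4.png",imaging.get_image("wrist")[:,:,::-1])
p=imaging.camera_params("wrist");T=np.eye(4);T[:3,:3]=R.from_rotvec(s["ee_rot"]).as_matrix();T[:3,3]=s["position"]
for c in TC:
    q=np.linalg.inv(T@p["hand_eye"])@np.append(c+[.006,0,0],1);print(q[:2]/q[2]*p["fx"]+[p["cx"],p["cy"]])
E
```

```text
15.575 [ 0.45862032 -0.34295877  0.1476184 ] -0.5616603255102318 51.99589916461835
[290.82805591  54.63419397]
[411.64915791 166.37185955]
[260.1475334  325.82299279]
[143.28235523 242.04552153]
```

View pics/w4.png

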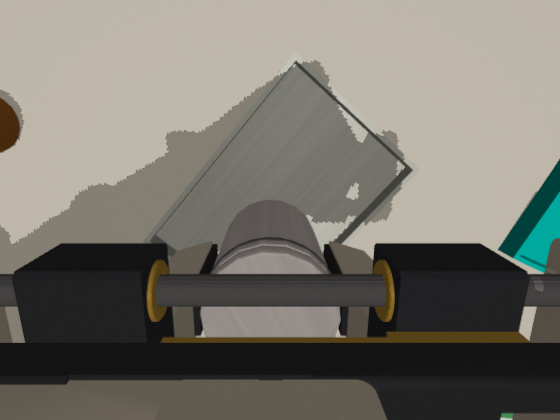

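The tray corners are at (295,54) and (416,168), within about 5 px of the prediction, so the can is centred over the tray. I lower it.

jog_arm(moves=[{"fingers":1,"xyz":[0,0,2],"angular":[0,0,0]},{"fingers":1,"xyz":[0,0,4.5],"angular":[0,0,0]},{"fingers":1,"xyz":[0,0,7],"angular":[0,0,0]},{"fingers":1,"xyz":[0,0,8.5],"angular":[0,0,0]},{"fingers":1,"xyz":[0,0,9],"angular":[0,0,0]},{"fingers":1,"xyz":[0,0,9.1],"angular":[0,0,0]},{"fingers":1,"xyz":[0,0,9.2],"angular":[0,0,0]},{"fingers":1,"xyz":[0,0,9.2],"angular":[0,0,0]},{"fingers":1,"xyz":[0,0,9.2],"angular":[0,0,0]}])

```text
clock: 16.75
position: [0.4603, -0.3442, 0.0581]
ee_rot: [3.074, 0.645, 0.001]
force: [-0.0, 0.2, -5.0]
width: 0.561
```

```bash
python3 - <<'E'
from h import *
for i in range(3):
    s=arm.observe();imaging.get_image("top");print(s["clock"],s["force"].round(2),s["position"])
E
```

```text
16.75 [-0.03  0.21 -4.98] [ 0.46029737 -0.34415777  0.05807637]
16.8 [ 0.21 -0.94 -6.05] [ 0.46027432 -0.3441325   0.05800877]
16.85 [ 0.83  0.21 -5.4 ] [ 0.4602828  -0.3440898   0.05794438]
```

jog_arm(moves=[{"fingers":1,"xyz":[0,0,0.1],"angular":[0,0,0]},{"fingers":1,"xyz":[0,0,0.2],"angular":[0,0,0]},{"fingers":1,"xyz":[0,0,0.3],"angular":[0,0,0]},{"fingers":1,"xyz":[0,0,0.35],"angular":[0,0,0]},{"fingers":1,"xyz":[0,0,0.35],"angular":[0,0,0]},{"fingers":1,"xyz":[0,0,0.35],"angular":[0,0,0]}])

```text
clock: 17.65
position: [0.4602, -0.3441, 0.0542]
ee_rot: [3.075, 0.645, 0.0]
force: [-0.7, 0.5, -5.2]
width: 0.563
```

```bash
python3 - <<'E'
from h import *
for i in range(3):
    s=arm.observe();imaging.get_image("top");print(s["clock"],s["force"].round(2),s["position"])
E
```

```text
17.65 [-0.69  0.55 -5.2 ] [ 0.46017265 -0.34408444  0.05422669]
17.7 [ 1.18 -0.35 -5.19] [ 0.46020116 -0.34407176  0.05425231]
17.75 [-0.22  0.14 -5.36] [ 0.46017351 -0.34405186  0.05423357]
```

jog_arm(moves=[{"fingers":1,"xyz":[0,0,0.05],"angular":[0,0,0]},{"fingers":1,"xyz":[0,0,0.1],"angular":[0,0,0]},{"fingers":1,"xyz":[0,0,0.1],"angular":[0,0,0]},{"fingers":1,"xyz":[0,0,0.1],"angular":[0,0,0]}])

```text
clock: 18.3
position: [0.4602, -0.3441, 0.0541]
ee_rot: [3.074, 0.645, 0.001]
force: [-2.9, 2.1, 6.9]
width: 0.564
```

```bash
python3 - <<'E'
from h import *
for i in range(3):
    s=arm.observe();imaging.get_image("top");print(s["clock"],s["force"].round(2),s["position"])
E
```

```text
18.3 [-2.88  2.14  6.85] [ 0.46018276 -0.3440986   0.05408528]
18.35 [-3.47  3.02  7.52] [ 0.46020208 -0.34408922  0.05409432]
18.4 [-2.63  2.54  7.23] [ 0.46020183 -0.34407884  0.0540717 ]
```

The floor is supporting it. I release, retreat and check.

jog_arm(moves=[{"fingers":-1,"xyz":[0,0,0],"angular":[0,0,0]},{"fingers":-1,"xyz":[0,0,0],"angular":[0,0,0]},{"fingers":-1,"xyz":[0,0,0],"angular":[0,0,0]},{"fingers":-1,"xyz":[0,0,0],"angular":[0,0,0]},{"fingers":-1,"xyz":[0,0,-2],"angular":[0,0,0]},{"fingers":-1,"xyz":[0,0,-6],"angular":[0,0,0]},{"fingers":-1,"xyz":[0,0,-11],"angular":[0,0,0]},{"fingers":-1,"xyz":[0,0,-16],"angular":[0,0,0]},{"fingers":-1,"xyz":[0,0,-20],"angular":[0,0,0]},{"fingers":-1,"xyz":[0,0,-20],"angular":[0,0,0]},{"fingers":-1,"xyz":[0,0,-20],"angular":[0,0,0]}])

```text
clock: 19.82
position: [0.4598, -0.3438, 0.2526]
ee_rot: [-3.074, -0.645, 0.001]
force: [-1.0, -0.1, -0.8]
width: 1.002
```

```bash
python3 - <<'E'
from h import *
s=arm.observe();print(s["clock"],s["position"],s["force"])
a=imaging.get_image("wrist")[:,:,::-1];b=imaging.get_image("scene")[:,:,::-1]
cv2.imwrite("pics/end.png",np.vstack([cv2.resize(a,(360,270)),cv2.resize(b,(440,330))[:,:360] if 0 else cv2.resize(b,(360,270))]))
E
```

```text
19.825 [ 0.45981801 -0.34377497  0.2525864 ] [-0.97083394 -0.09490789 -0.77430788]
```

View pics/end.png

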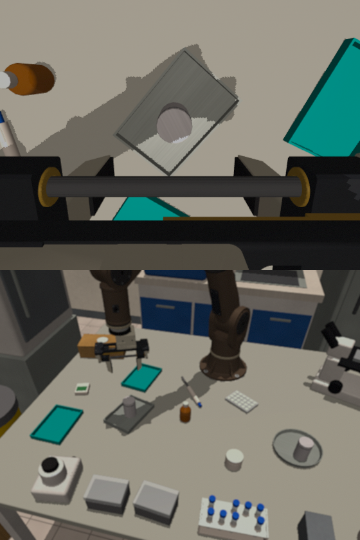

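The loaded can stands in the steel tray and the empty one in the dish. The bottle and jar are upright and untouched, and the gripper is clear.

```bash
python3 -c "
from cell import job; print(job.sign_off())"
```

```text
the job is handed in; nothing more can be done
None
```

Both canisters are sorted and the job is handed in, at about 20 s of the 64 s allowed.

- **Empty canister:** the one that stood near (0.62, −0.11) m hefted about 1.3 N, roughly 0.13 kg. I stood it in the round dish.
- **Loaded canister:** the one that stood near (0.46, 0.11) m hefted about 5.1 N, roughly 0.52 kg. I stood it in the steel tray.

I lowered each canister until the force reading showed the floor carrying it (about 5 to 7 N), then released it.

The last wrist and scene pictures show both upright inside their containers, the bottle and jar untouched, and the open gripper about 0.2 m above its release height. The top camera read about 7 mm short in x compared with the wrist camera for the canisters, so I used the wrist camera's positions. No check failed.

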